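# Load the bench roller lane with two tool cases

### The job

Load the bench's roller lane: take the blue case from the sloping tray, set it gently and lengthwise, base down, on the rollers at the raised end and let go, so that it rolls down by itself all the way to the red stop. Then do the same with the orange case, so that it comes to rest close up against the blue one. Do not drop the cases or hold or push them along the lower part of the lane, and leave the grey case and everything else on the bench where it is.

Things in the scene. Friction and masses are not known exactly. Their poses are not given: they have to be found in the camera images.
- blue_case: The blue one. Closed plastic tool case, a box 110 long (x) x 54 wide (y) x 48 mm high (z), about 0.26 kg; origin at the centre of its underside. Starts in any of the tray's three bays, underside flat on the deck, -x end against the lip: pitched 38 degrees, x axis uphill and towards the robot, z axis up and leaning away from the robot.
- orange_case: The orange one. Closed plastic tool case, a box 110 long (x) x 54 wide (y) x 48 mm high (z), about 0.26 kg; origin at the centre of its underside. Starts in any of the tray's three bays, underside flat on the deck, -x end against the lip: pitched 38 degrees, x axis uphill and towards the robot, z axis up and leaning away from the robot.
- grey_case: The grey one, to be left in the tray. Closed plastic tool case, a box 110 long (x) x 54 wide (y) x 48 mm high (z), about 0.26 kg; origin at the centre of its underside. Starts in any of the tray's three bays, underside flat on the deck, -x end against the lip: pitched 38 degrees, x axis uphill and towards the robot, z axis up and leaning away from the robot.
- lane: Fixed lane of 12 free-turning, gently damped grey rollers (20 mm diameter, 27 mm apart); far end raised, sloping down towards the robot at 8 degrees. Origin at mid-lane on the plane of the roller tops, 76 mm above the table; x downhill along the lane, y across, z square to the rollers. Side guides: 66 mm clear between, 6 mm thick, 10 mm above the roller plane, x = -175 to 175 mm.
- load (a point): Centre of the loading place at the raised end: on the roller plane at lane x = -110 mm. A case whose origin is set here lies wholly on the rollers (they span lane x = -158 to 158 mm; the end is open). Let go, it rolls down to the stop by itself in about 1 to 3 s.
- stop (a point): Foot of the red stop plate's inner face, at lane x = 165 mm on the roller plane; the plate is 78 mm wide and stands 35 mm above the rollers. The first case rests with its origin 55 mm uphill of here, a second one behind it 165 mm uphill.
- tray: Fixed steel tray, deck 128 deep x 360 mm wide, back to the robot: it slopes up towards the robot at 38 degrees, its middle 62 mm above the table. Origin under the middle of its foot, on the table; x uphill (to the robot), y along its width. Bays centred at y = -116, 0, 116 mm, a case within 6 mm of each; ribs 10 mm above the deck at y = +-56, +-178 mm; lip at the low edge 18 mm above the deck.
- tape_roll: Yellow tape roll, 100 mm outer diameter, 25 mm high, lying flat on the table; origin at its underside. Leave alone.
- grease_tin: Tin with a green label, 70 mm diameter, 80 mm high; origin at its underside. Leave alone.
- funnel: Orange plastic funnel standing mouth down, 90 mm diameter at the table, 120 mm high; origin at its underside. Leave alone.
- spray_can: Spray can with a blue label, 60 mm diameter, 170 mm high; origin at its underside. Leave alone.
- screwdriver: Screwdriver with a red handle, lying on the table along its x axis. Leave alone.
- wrench: Steel wrench lying on the table along its x axis. Leave alone.

How it is judged:
By the outcome, as a careful person would: the job done as asked, in the order asked, and still so for the second after the job is handed in, with the robot touching nothing.
It also fails if it takes over 64 s, if anything falls off the work surface, if the arm or the gripper's body presses on something with over 40 N, if the wrist force passes 120 N, or if a joint passes its speed limit or range.

### The arm

A 6-joint arm with a two-finger parallel gripper is mounted at the origin on the work surface. World frame = base frame: x ahead of the robot, y to its left, z up, the work surface at z = 0. Lengths are in m, angles in rad, forces in N, time in s.
With the tool pointing down it reaches from about 0.25 to 0.8 m from the base axis. Payload 3.9 kg.
Tool frame: the origin (TCP) lies at the very end of the fingers, on their centre line; the grasp point (between the pads) lies arm.hold_point_z behind it (arm.hold_point_z is the distance from the TCP to the grasp point, in m); z points along the fingers, y is the line along which they close (so a half turn about z gives the same grasp; the last joint's range is limited). The gripper opens to 85 mm and grips with 20 to 120 N. Pads are 22 mm wide; open, the fingers measure 114 mm over their backs; the gripper's body (76 mm by 85 mm) begins 54 mm behind the grasp point. The pads swing forward as they close: fully open they stand 13 mm farther back than shut.
Start: joints at [-1.146, 0.26, -0.138, 1.173, 0, 1.571], TCP at [0.216, -0.478, 0.231] pointing down, gripper open.
Joint ranges: [-2.78, 2.78], [-0.83, 1.72], [-1.28, 1.37], [-1.9, 2.12], [-1.57, 1.48], [-3.14, 3.14]. Speed limits (rad/s): [2.57, 2.57, 3.14, 3.14, 3.14, 3.14].

### API

Orientations are given as a unit quaternion [w, x, y, z].
In Python, from plant import arm gives the robot as it stands.
- The arm moves only by the shell command python3 nudge.py 'ROWS' [OPENING] [FORCE]. ROWS is a JSON object whose key "plan" holds a list of rows, 1 to 10 of them, each of 6 numbers: dx, dy, dz in shares of 1 m (1.0 is 1 m), then a rotation vector rx, ry, rz in normalised numbers (1 is pi rad); each row shifts and turns the commanded pose from where the row before left it, along the tool's axes as they then stand; what a row does not reach is not made up. A row lasts 1/12 s, in which the tool goes at most 0.0417 m and 0.125 rad, less where a joint would pass 70% of its speed; a pose out of reach is approached as far as the arm can. OPENING is the opening from 0.0 (shut) to 1.0 (fully open), set as the command begins (- or left out keeps the last). The fingers move at their own pace and stop on an object; FORCE is the grip in N (left out, the last holds). Time passes only in rows, so rows that do not move let the fingers close. It prints the time, the measured TCP pose, the force, the opening and the grip force at its end. Input that does not fit is refused with a message, and nothing moves.
- arm.get_state(): the state, without advancing time (a new reading comes with each control period).
- arm.grab_frame(name): name is "side" or "top"; returns the picture (480x640x3 uint8, red, green, blue); there is no depth.
- arm.camera_model(name): a dict with "fx", "fy", "cx", "cy" (pixels), "eye" and "attitude" of the camera in the world. Camera axes: x right, y down, z forward; pixel columns grow to the right and rows downward; lengths in m; the calibration is good to about 2 mm. A picture is of the moment at which its call begins. camera_model takes no time and is no camera call.
- arm.hand_in(): hands the job in; it is judged then, once.
The state is a dict: "clock": time; "joint_pos": joint angles; "joint_velocities": joint speeds; "joint_torque": joint torques, N m; "eef_pos": TCP position; "eef_rot": TCP orientation; "contact_force": force on the tool from outside, world axes, zero at the start; "torque": the same for the moment, N m; "finger_gap": opening from 0.0 (shut) to 1.0 (fully open); "finger_force": force on a finger pad.
Only numpy, scipy, OpenCV 4.12 (cv2) and the standard library are available. Lean on these libraries where they do the work, as an engineer would, in place of code of your own. Each camera call takes 0.05 s, during which the arm holds its last target. There are 200 camera calls.

## Working session

There is one attempt and no reset: what is moved stays moved. The work goes in short steps, Python scripts to look and compute and a shell command to move; the robot and the scene stay as the last step left them, time stands still between calls to the robot, and variables do not carry over. Pictures are saved under pics/ and viewed, at most 10 in all, crops included, and the job is handed in when it is done.

```bash
ls; mkdir -p pics; python3 - <<'E'
from plant import arm
import cv2
print(arm.hold_point_z, arm.get_state())
for n in ("side","top"):
    print(n,arm.camera_model(n)); cv2.imwrite(f"pics/{n}0.png",arm.grab_frame(n)[:,:,::-1])
E
```

```text
nudge.py
pics
plant.py
0.0187 {'clock': 0.0, 'joint_pos': array([-1.14599189e+00,  2.60649841e-01, -1.39389104e-01,  1.17266933e+00,
        3.74142408e-06,  1.57076810e+00]), 'joint_velocities': array([ 0.00014115, -0.00190696,  0.00082745,  0.00028979,  0.0012664 ,
       -0.00014403]), 'joint_torque': array([ 4.29339880e-04, -4.05677569e+01,  2.53922313e+01,  1.86866848e-02,
       -9.56400390e-05, -2.23455567e-05]), 'eef_pos': array([ 0.21609656, -0.4777195 ,  0.23047522]), 'eef_rot': array([-9.34887937e-04,  9.77523905e-01,  2.10822440e-01, -1.99685821e-04]), 'contact_force': array([0.70465943, 0.71401894, 1.00098502]), 'torque': array([0.01278326, 0.00848928, 0.02682041]), 'finger_force': 0.0, 'finger_gap': 0.9995627660011795}
side {'fx': 443.2025020378998, 'fy': 443.2025020378998, 'cx': 317.31571215022785, 'cy': 235.03794264729922, 'eye': array([-0.02075787,  0.70501243,  0.75780392]), 'attitude': array([ 0.13855024, -0.28589988,  0.84966683, -0.42086978])}
top {'fx': 460.62745418137496, 'fy': 460.62745418137496, 'cx': 316.397206257258, 'cy': 239.39391681199461, 'eye': array([0.31016341, 0.02549476, 1.20260274]), 'attitude': array([ 0.05722521, -0.69707759,  0.71091165, -0.07357123])}
```

View pics/top0.png

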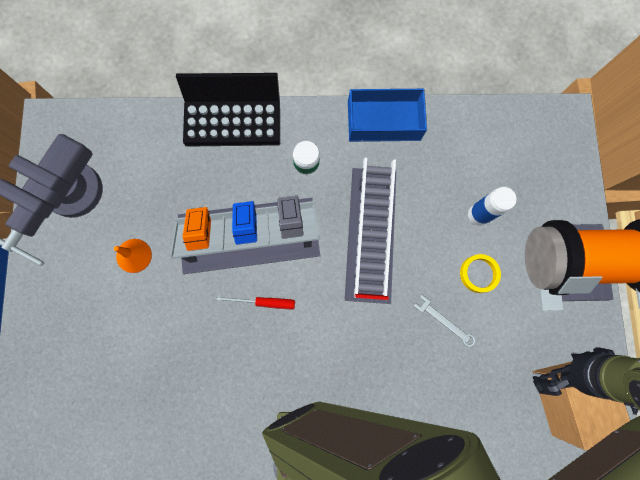

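View pics/side0.png

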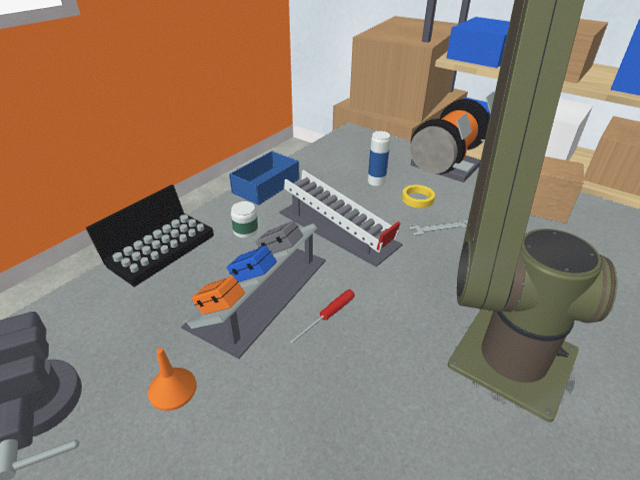

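Top view: orange case at (197,228), blue (244,222), grey (290,215). The lane's raised end is near (378,165) and the red stop at (372,297). The side view agrees. I'll enlarge both regions to pick corners.

```bash
python3 - <<'E'
import cv2,numpy as np
t=cv2.imread("pics/top0.png");s=cv2.imread("pics/side0.png")
def up(i,x,y,w,h,k): return cv2.resize(i[y:y+h,x:x+w],None,fx=k,fy=k,interpolation=cv2.INTER_CUBIC)
a=up(t,170,190,155,75,5); b=up(s,180,210,150,150,4)
c=up(t,340,150,65,155,3.8); d=up(s,270,165,135,105,5)
cv2.imwrite("pics/a.png",a);cv2.imwrite("pics/b.png",b)
H=600;m=np.zeros((H,260+540,3),np.uint8)
m[:c.shape[0],:c.shape[1]]=c; d=cv2.resize(d,(540,420),interpolation=cv2.INTER_CUBIC); m[:420,260:]=d
cv2.imwrite("pics/c.png",m)
E
```

```text
(no output)
```

View pics/a.png

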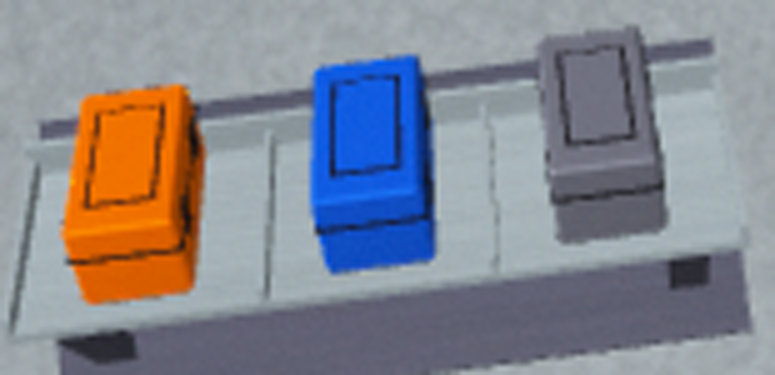

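View pics/b.png

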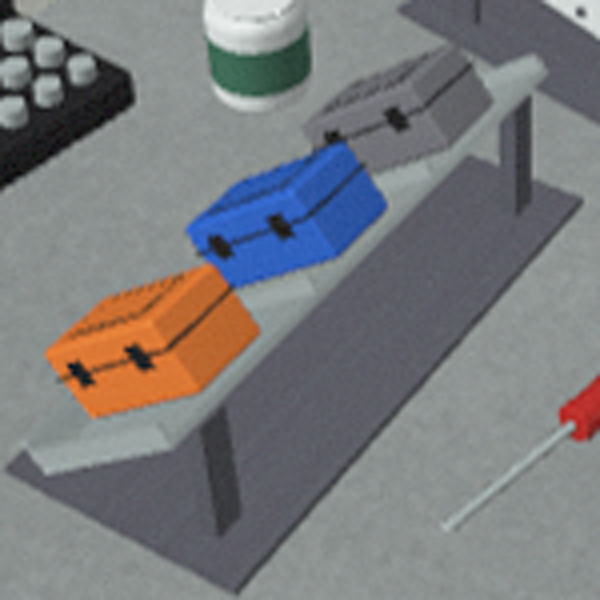

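View pics/c.png

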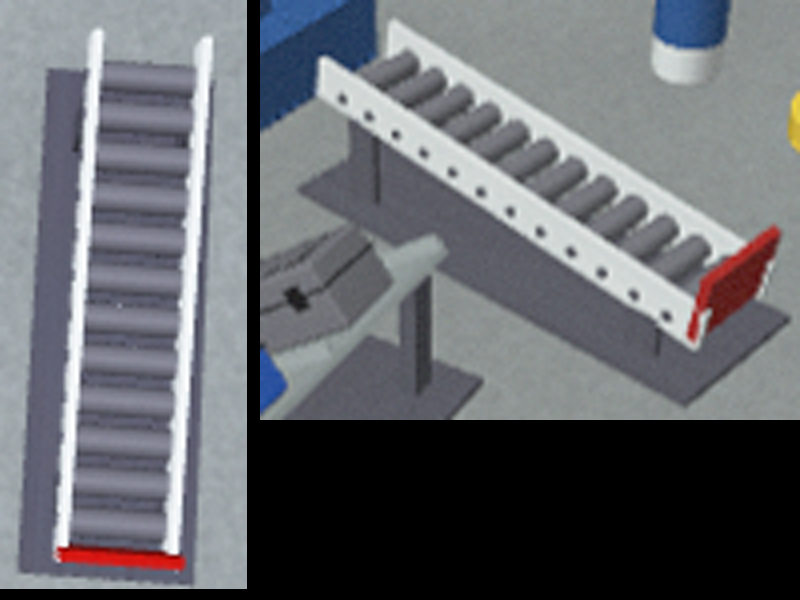

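Top crop (x5, offset 170,190) and side crop (x4, offset 180,210) show lid and end-face corners clearly. The lane crops show the guide ends. I'll triangulate these.

```bash
cat > h.py <<'E'
import numpy as np
from plant import arm
from scipy.spatial.transform import Rotation as R
def rot(q): return R.from_quat([q[1],q[2],q[3],q[0]])
def ray(n,u):
    m=arm.camera_model(n); d=np.array([(u[0]-m["cx"])/m["fx"],(u[1]-m["cy"])/m["fy"],1])
    d=rot(m["attitude"]).apply(d); return m["eye"],d/np.linalg.norm(d)
def tri(ut,us):
    (a,d),(b,e)=ray("top",ut),ray("side",us)
    k=np.linalg.lstsq(np.c_[d,-e],b-a,rcond=None)[0]
    p,q=a+k[0]*d,b+k[1]*e
    return (p+q)/2,np.linalg.norm(p-q)
def plane(n,u,z):
    o,d=ray(n,u); return o+d*(z-o[2])/d[2]
def kabsch(M,P):
    M,P=np.array(M,float),np.array(P); r,_=R.align_vectors(P-P.mean(0),M-M.mean(0))
    t=P.mean(0)-r.apply(M.mean(0)); return r,t,np.linalg.norm(r.apply(M)+t-P,axis=1)
E
python3 - <<'E'
from h import *
import numpy as np
np.set_printoptions(precision=4,suppress=True)
T=lambda p:(170+p[0]/5,190+p[1]/5); S=lambda p:(180+p[0]/4,210+p[1]/4)
# model: x toward robot/uphill; +y of case: z x x ; near=+x ; world-left is case -y
L,W,H=.055,.027,.048
pts={"orange":[((L,-W,H),(66,232),(153,326)),((L,W,H),(183,222),(210,264)),((L,W,0),(196,291),(260,330)),((L,-W,0),(88,302),(195,392)),((-L,-W,H),(82,92),(48,348))],
"blue":[((L,-W,H),(313,200),(291,188)),((L,W,H),(427,190),(340,142)),((L,W,0),(434,260),(386,206)),((L,-W,0),(330,272),(333,258)),((-L,-W,H),(315,66),(187,230))]}
for k,v in pts.items():
    P=[]
    for m,a,b in v:
        p,e=tri(T(a),S(b)); P.append(p); print(k,m,p,"gap",e)
    r,t,e=kabsch([m for m,_,_ in v],P); M=r.as_matrix()
    print(k,"origin",t,"x",M[:,0],"z",M[:,2],"res",e,"pitch",np.degrees(np.arcsin(M[2,0])),"yaw",np.degrees(np.arctan2(M[1,0],M[0,0])))
T=lambda p:(340+p[0]/3.8,150+p[1]/3.8); S=lambda p:(270+(p[0]-260)/4,165+p[1]/4)
for n,a,b in [("L up",(97,30),(319,58)),("R up",(206,37),(394,20)),("L low",(63,548),(697,326)),("stopL",(57,550),(698,285)),("stopR",(184,557),(778,230))]:
    print(n,*tri(T(a),S(b)))
# masks: guides in top view
import cv2
t=cv2.imread("pics/top0.png")[150:305,340:405]; hsv=cv2.cvtColor(t,cv2.COLOR_BGR2HSV)
w=(hsv[:,:,2]>205)&(hsv[:,:,1]<40)
for y in range(12,148,15):
    xs=np.where(w[y])[0]; z=.110-(y-8)/140*.0487
    l=xs[xs<xs.mean()];g=xs[xs>xs.mean()]
    c=(l.mean()+g.mean())/2+340
    print(y, plane("top",(c,y+150),z), l.mean()-g.mean())
E
```

```text
orange (0.055, -0.027, 0.048) [0.5235 0.3128 0.124 ] gap 0.0033875345644576752
orange (0.055, 0.027, 0.048) [0.5309 0.2606 0.1226] gap 0.004636716849096413
orange (0.055, 0.027, 0) [0.5017 0.2594 0.0913] gap 0.001763974264862736
orange (0.055, -0.027, 0) [0.497  0.3114 0.0912] gap 0.0012196267517508234
orange (-0.055, -0.027, 0.048) [0.607  0.3226 0.065 ] gap 0.004001537016562818
orange origin [0.5414 0.2902 0.0558] x [-0.792  -0.1003  0.6022] z [0.6017 0.0387 0.7978] res [0.0041 0.0042 0.0037 0.0024 0.0055] pitch 37.02947169553747 yaw -172.78540968876766
blue (0.055, -0.027, 0.048) [0.5368 0.1963 0.1294] gap 0.0008780451751238697
blue (0.055, 0.027, 0.048) [0.5444 0.1447 0.1243] gap 0.0050195149725271275
blue (0.055, 0.027, 0) [0.5149 0.1437 0.0915] gap 0.001564610174467879
blue (0.055, -0.027, 0) [0.5098 0.1943 0.091 ] gap 0.0011817739869981311
blue (-0.055, -0.027, 0.048) [0.6203 0.2064 0.0612] gap 0.0026355500217509274
blue origin [0.5532 0.174  0.0562] x [-0.7723 -0.1003  0.6273] z [0.6272 0.0364 0.778 ] res [0.0016 0.0032 0.0031 0.0021 0.0035] pitch 38.84835660844388 yaw -172.5973873228912
L up [ 0.7216 -0.1295  0.1077] 0.0016797565806430258
R up [ 0.7128 -0.202   0.1103] 0.002700475886856957
L low [ 0.3849 -0.102   0.0423] 0.001383167388893854
stopL [ 0.382  -0.0934  0.0821] 0.0005980544847197174
stopR [ 0.3735 -0.1757  0.0815] 0.004792731319942748
12 [ 0.7093 -0.1631  0.1086] -29.0
27 [ 0.6718 -0.1603  0.1034] -28.5
42 [ 0.6345 -0.1569  0.0982] -28.5
57 [ 0.5974 -0.1528  0.093 ] -29.0
72 [ 0.5603 -0.15    0.0877] -28.5
87 [ 0.5234 -0.146   0.0825] -29.0
102 [ 0.4865 -0.1433  0.0773] -28.5
117 [ 0.4498 -0.1399  0.0721] -29.5
132 [ 0.4132 -0.1359  0.0669] -29.0
147 [nan nan nan] nan<stdin>:24: RuntimeWarning: Mean of empty slice.
  ret = ret.dtype.type(ret / rcount)
<stdin>:25: RuntimeWarning: Mean of empty slice.
<stdin>:26: RuntimeWarning: Mean of empty slice.
```

Heights check: the case origin at z≈0.056 and the 37–39° pitch fit the tray. Lane guides also agree with the text to within about 3 mm. Next I compute the deltas to the blue pre-grasp, with the tool leaning 20°.

```bash
cat >> h.py <<'E'
np.set_printoptions(precision=4,suppress=True)
c,s=lambda d:np.cos(np.radians(d)),lambda d:np.sin(np.radians(d))
UP=np.array([0,0,1.])
def toolrot(h,lean):   # h: horizontal unit dir to robot along case; lean>0: fingers point to the robot
    h=np.array([*h,0.])/np.hypot(*h); z=s(lean)*h-c(lean)*UP
    x=-h*c(lean)-s(lean)*UP; return R.from_matrix(np.c_[x,np.cross(z,x),z])
HX=(-.9935,-.114); HL=(-.9958,.0915)
CASE={"blue":np.array([.5532,.174,.0562]),"orange":np.array([.5414,.2902,.0558])}
def grasp(k,lean=20,gz=.033):
    h=np.array([*HX,0]); x=c(38)*h+s(38)*UP; z=-s(38)*h+c(38)*UP
    r=toolrot(HX,lean); return CASE[k]+gz*z+.0187*r.apply([0,0,1]),r
def place(lift=0,lean=20,gz=.033,lx=-.110):
    h=np.array([*HL,0]); x=c(8)*h-s(8)*UP; z=s(8)*h+c(8)*UP
    o=np.array([.546,-.1485,.076])+lx*x; r=toolrot(HL,lean-46)
    return o+gz*z+.0187*r.apply([0,0,1])+lift*UP,r
def delta(p,r):
    st=arm.get_state(); q=rot(st["eef_rot"])
    print("now",st["eef_pos"],"target",p,"| shift now-axes",q.inv().apply(p-st["eef_pos"]),"| rotvec",(q.inv()*r).as_rotvec(),"| shift target-axes",r.inv().apply(p-st["eef_pos"]))
E
python3 - <<'E'
from h import *
p,r=grasp("blue"); print(p); delta(p-.1*r.apply([0,0,1]),r); print(place(), r.as_matrix())
E
```

```text
[0.567  0.1756 0.0646]
now [ 0.2161 -0.4778  0.2305] target [0.601  0.1795 0.1586] | shift now-axes [ 0.6216 -0.4401  0.0727] | rotvec [ 0.0524 -0.346   0.3077] | shift target-axes [ 0.4543 -0.6091 -0.0888]
(array([ 0.6581, -0.1588,  0.1072]), Rotation.from_matrix(array([[ 0.895 , -0.0915,  0.4365],
                            [-0.0822, -0.9958, -0.0401],
                            [ 0.4384,  0.    , -0.8988]]))) [[ 0.9336  0.114  -0.3398]
 [ 0.1071 -0.9935 -0.039 ]
 [-0.342  -0.     -0.9397]]
```

Careful with the scale: turns go in shares of pi rad. That gives: -0.087 rad / 3.1416 = -0.0277.

```bash
python3 nudge.py '{"plan": [[0.031, -0.022, 0, 0, 0, 0], [0.031, -0.022, 0, 0, 0, 0], [0.031, -0.022, 0, 0, 0, 0], [0.031, -0.022, 0, 0, 0, 0], [0.031, -0.022, 0, 0, 0, 0], [0.031, -0.022, 0, 0, 0, 0], [0.031, -0.022, 0, 0, 0, 0], [0.031, -0.022, 0, 0, 0, 0], [0.031, -0.022, 0, 0, 0, 0], [0.031, -0.022, 0, 0, 0, 0]]}' 1
python3 nudge.py '{"plan": [[0.031, -0.022, 0, 0, 0, 0], [0.031, -0.022, 0, 0, 0, 0], [0.031, -0.022, 0, 0, 0, 0], [0.031, -0.022, 0, 0, 0, 0], [0.031, -0.022, 0, 0, 0, 0], [0.031, -0.022, 0, 0, 0, 0], [0.031, -0.022, 0, 0, 0, 0], [0.031, -0.022, 0, 0, 0, 0], [0.031, -0.022, 0, 0, 0, 0], [0.031, -0.022, 0, 0, 0, 0]]}'
python3 nudge.py '{"plan": [[0, 0, 0, 0.0041, -0.0277, 0.0245], [0, 0, 0, 0.0041, -0.0277, 0.0245], [0, 0, 0, 0.0041, -0.0277, 0.0245], [0, 0, 0, 0.0041, -0.0277, 0.0245], [0, 0, 0, 0, 0, 0], [0, 0, 0, 0, 0, 0]]}'
python3 -c "
from h import *
p,r=grasp('blue'); delta(p,r); print(arm.get_state()['joint_pos'])"
```

```text
clock: 0.93
eef_pos: [0.4084, -0.1483, 0.2311]
eef_rot: [-0.0, 0.978, 0.211, -0.0]
contact_force: [1.5, -0.8, 0.2]
finger_gap: 0.998
finger_force: 0.0
clock: 1.77
eef_pos: [0.6002, 0.1799, 0.2307]
eef_rot: [0.0, 0.977, 0.211, -0.0]
contact_force: [0.4, -0.2, 0.6]
finger_gap: 0.999
finger_force: 0.0
clock: 2.27
eef_pos: [0.6094, 0.14, 0.2267]
eef_rot: [-0.009, 0.979, 0.093, -0.181]
contact_force: [0.2, -0.2, -0.0]
finger_gap: 0.999
finger_force: 0.0
now [0.6094 0.14   0.2267] target [0.567  0.1756 0.0646] | shift now-axes [ 0.0248 -0.0341  0.166 ] | rotvec [-0.0262  0.0129  0.0788] | shift target-axes [ 0.0197 -0.0402  0.1653]
[0.1976 0.7576 0.6248 1.7979 0.0551 3.1406]
```

Joint 6 hit its limit at 3.14, so I'll use the half-turned grasp.

Converted, -0.122 rad / 3.1416 = -0.0388.

```bash
sed -i 's/x=-h\*c(lean)-s(lean)\*UP/x=h*c(lean)+s(lean)*UP/' h.py
python3 nudge.py '{"plan": [[0, 0, 0, 0, 0, -0.0388], [0, 0, 0, 0, 0, -0.0388], [0, 0, 0, 0, 0, -0.0388], [0, 0, 0, 0, 0, -0.0388], [0, 0, 0, 0, 0, -0.0388], [0, 0, 0, 0, 0, -0.0388], [0, 0, 0, 0, 0, -0.0388], [0, 0, 0, 0, 0, -0.0388], [0, 0, 0, 0, 0, -0.0388], [0, 0, 0, 0, 0, -0.0388]]}'
python3 nudge.py '{"plan": [[0, 0, 0, 0, 0, -0.0388], [0, 0, 0, 0, 0, -0.0388], [0, 0, 0, 0, 0, -0.0388], [0, 0, 0, 0, 0, -0.0388], [0, 0, 0, 0, 0, -0.0388], [0, 0, 0, 0, 0, -0.0388], [0, 0, 0, 0, 0, -0.0388], [0, 0, 0, 0, 0, -0.0388], [0, 0, 0, 0, 0, -0.0388], [0, 0, 0, 0, 0, -0.0388]]}'
python3 nudge.py '{"plan": [[0, 0, 0, 0, 0, -0.0388], [0, 0, 0, 0, 0, -0.0388], [0, 0, 0, 0, 0, -0.0388], [0, 0, 0, 0, 0, -0.0388], [0, 0, 0, 0, 0, -0.0388], [0, 0, 0, 0, 0, 0]]}'
python3 -c "
from h import *
p,r=grasp('blue'); delta(p,r); print(arm.get_state()['joint_pos'])"
```

```text
clock: 3.1
eef_pos: [0.6074, 0.1419, 0.2334]
eef_rot: [-0.109, 0.747, 0.641, -0.139]
contact_force: [0.3, -0.6, -0.1]
finger_gap: 1.0
finger_force: 0.0
clock: 3.93
eef_pos: [0.6074, 0.142, 0.2334]
eef_rot: [-0.169, 0.245, 0.953, -0.051]
contact_force: [0.1, 0.6, 0.3]
finger_gap: 0.999
finger_force: 0.0
clock: 4.43
eef_pos: [0.6074, 0.1419, 0.2333]
eef_rot: [-0.177, -0.05, 0.983, 0.002]
contact_force: [0.5, -0.5, -0.6]
finger_gap: 1.0
finger_force: 0.0
now [0.6074 0.1419 0.2333] target [0.567  0.1756 0.0646] | shift now-axes [-0.0242  0.0339  0.1717] | rotvec [ 0.0254 -0.0052 -0.0072] | shift target-axes [-0.0236  0.0381  0.1709]
[0.2011 0.7451 0.6205 1.797  0.0554 0.0886]
```

Converted, 0.025 rad / 3.1416 = 0.008.

```bash
python3 nudge.py '{"plan": [[0, 0, 0, 0.008, -0.0016, -0.0022], [-0.008, 0.013, 0.025, 0, 0, 0], [-0.008, 0.013, 0.025, 0, 0, 0], [-0.008, 0.012, 0.025, 0, 0, 0], [0, 0, 0.025, 0, 0, 0], [0, 0, 0, 0, 0, 0], [0, 0, 0, 0, 0, 0]]}'
python3 - <<'E'
from h import *
import cv2
p,r=grasp('blue'); delta(p,r)
t=arm.grab_frame("top")[190:280,160:330,::-1]; s_=arm.grab_frame("side")[180:340,170:350,::-1]
a=cv2.resize(t,(400,212)); b=cv2.resize(s_,(675,600))
m=np.zeros((600,800,3),np.uint8); m[:,:]=0
b=cv2.resize(s_,(430,382)); m=np.zeros((382,790,3),np.uint8); m[:,:430]=b; m[:191,430:]=cv2.resize(t,(360,191))
cv2.imwrite("pics/d.png",m)
E
```

```text
clock: 5.02
eef_pos: [0.5904, 0.1776, 0.1292]
eef_rot: [-0.176, -0.054, 0.983, -0.011]
contact_force: [-0.1, -0.2, 0.8]
finger_gap: 1.002
finger_force: 0.0
now [0.5904 0.1776 0.1292] target [0.567  0.1756 0.0646] | shift now-axes [-0.0004  0.0008  0.0687] | rotvec [-0.0011 -0.006  -0.0042] | shift target-axes [-0.      0.0007  0.0687]
```

View pics/d.png

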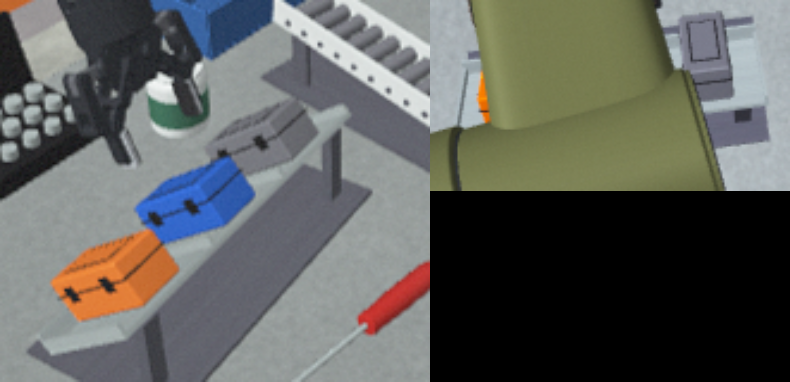

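The side crop shows the open fingers (tips near (130,165) and (195,110)) above and beyond the blue case, approaching as planned. The top view is blocked by the arm. I'll descend and close with a moderate grip.

Converted, -0.006 rad / 3.1416 = -0.0019.

```bash
python3 nudge.py '{"plan": [[0, 0, 0.016, 0, -0.0019, -0.0013], [0, 0, 0.016, 0, 0, 0], [0, 0, 0.014, 0, 0, 0], [0, 0, 0.012, 0, 0, 0], [0, 0, 0.0107, 0, 0, 0], [0, 0, 0, 0, 0, 0], [0, 0, 0, 0, 0, 0]]}'
python3 nudge.py '{"plan": [[0, 0, 0, 0, 0, 0], [0, 0, 0, 0, 0, 0], [0, 0, 0, 0, 0, 0], [0, 0, 0, 0, 0, 0], [0, 0, 0, 0, 0, 0], [0, 0, 0, 0, 0, 0], [0, 0, 0, 0, 0, 0], [0, 0, 0, 0, 0, 0]]}' 0 40
python3 -c "
from h import *
p,r=grasp('blue'); delta(p,r); print(arm.get_state()['torque'])"
```

```text
clock: 5.7
eef_pos: [0.5704, 0.1748, 0.0662]
eef_rot: [-0.171, -0.056, 0.984, -0.009]
contact_force: [0.6, -0.4, 0.8]
finger_gap: 1.001
finger_force: 0.0
clock: 6.37
eef_pos: [0.5702, 0.1755, 0.066]
eef_rot: [-0.17, -0.056, 0.984, -0.009]
contact_force: [1.7, 1.5, 5.7]
finger_gap: 0.631
finger_force: 44.3
now [0.5702 0.1755 0.066 ] target [0.567  0.1756 0.0646] | shift now-axes [0.0025 0.0004 0.0023] | rotvec [0.0015 0.0061 0.0006] | shift target-axes [0.0025 0.0004 0.0023]
[ 0.3383 -0.1567 -0.1453]
```

Gripped: the opening reads 53.6 mm, the case's width. I'll lift straight up and record the actual grasp for the placing computation.

```bash
python3 - <<'E'
from h import *
st=arm.get_state(); h=np.array([*HX,0])/np.hypot(*HX)
x=c(38)*h+s(38)*UP; z=-s(38)*h+c(38)*UP; C=R.from_matrix(np.c_[x,np.cross(z,x),z])
t=C.inv().apply(st["eef_pos"]-CASE["blue"]); print("tcp in case",t)
E
cat >> h.py <<'E'
def place2(tin,lift=0,lx=-.110):
    st=arm.get_state(); h=np.array([*HL,0])/np.hypot(*HL)
    x=c(8)*h-s(8)*UP; z=s(8)*h+c(8)*UP; M=R.from_matrix(np.c_[x,np.cross(z,x),z])
    o=np.array([.546,-.1485,.076])+lx*x
    return o+M.apply([tin[0],0,tin[2]])+lift*UP, toolrot(HL,TL-46)
TL=19.4
E
python3 nudge.py '{"plan": [[0.003, 0, -0.009, 0, 0, 0], [0.006, 0, -0.016, 0, 0, 0], [0.01, 0, -0.028, 0, 0, 0], [0.01, 0, -0.028, 0, 0, 0], [0.01, 0, -0.028, 0, 0, 0], [0.01, 0, -0.028, 0, 0, 0], [0, 0, 0, 0, 0, 0], [0, 0, 0, 0, 0, 0]]}'
python3 -c "
from h import *
r0=rot(arm.get_state()['eef_rot']); print('lean',np.degrees(np.arccos(-r0.as_matrix()[2,2])))
p,r=place2([.0,0,.016],.1); delta(p,r);print(arm.get_state()['joint_pos'])"
```

```text
tcp in case [-0.0075  0.0004  0.0182]
clock: 7.03
eef_pos: [0.5704, 0.1748, 0.2114]
eef_rot: [-0.17, -0.057, 0.984, -0.009]
contact_force: [0.4, -0.0, -3.7]
finger_gap: 0.624
finger_force: 43.4
lean 19.614330610096044
now [0.5704 0.1748 0.2114] target [ 0.6523 -0.1583  0.2072] | shift now-axes [-0.0421 -0.3403 -0.0107] | rotvec [ 0.0135 -0.8037  0.2116] | shift target-axes [-0.0982 -0.3242  0.054 ]
[0.2693 0.6732 0.4294 1.6654 0.0523 0.1456]
```

Converted, 0.0265 rad / 3.1416 = 0.0084.

```bash
python3 nudge.py '{"plan": [[0, 0, 0, 0.0006, -0.0318, 0.0084], [0, 0, 0, 0.0006, -0.0318, 0.0084], [0, 0, 0, 0.0006, -0.0318, 0.0084], [0, 0, 0, 0.0006, -0.0318, 0.0084], [0, 0, 0, 0.0006, -0.0318, 0.0084], [0, 0, 0, 0.0006, -0.0318, 0.0084], [0, 0, 0, 0.0006, -0.0318, 0.0084], [0, 0, 0, 0.0006, -0.0318, 0.0084], [0, 0, 0, 0, 0, 0], [0, 0, 0, 0, 0, 0]]}'
python3 -c "
from h import *
p,r=place2([-.0075,0,.0182],.08); delta(p,r);print(arm.get_state()['joint_pos'])"
```

```text
clock: 7.87
eef_pos: [0.564, 0.1732, 0.2055]
eef_rot: [0.221, 0.043, 0.974, -0.014]
contact_force: [0.9, 0.6, -3.2]
finger_gap: 0.627
finger_force: 43.4
now [0.564  0.1732 0.2055] target [ 0.6593 -0.1589  0.1904] | shift now-axes [-0.105  -0.322   0.0701] | rotvec [-0.0071 -0.0178  0.0049] | shift target-axes [-0.1053 -0.322   0.0697]
[ 0.4155  0.1247 -0.4951  0.558  -0.2177  0.4604]
```

Converted, -0.018 rad / 3.1416 = -0.0057.

```bash
python3 nudge.py '{"plan": [[0, 0, 0, -0.0022, -0.0057, 0.0016], [-0.005, -0.015, 0.003, 0, 0, 0], [-0.01, -0.031, 0.007, 0, 0, 0], [-0.01, -0.031, 0.007, 0, 0, 0], [-0.01, -0.031, 0.007, 0, 0, 0], [-0.01, -0.031, 0.007, 0, 0, 0], [-0.01, -0.031, 0.007, 0, 0, 0], [-0.01, -0.031, 0.007, 0, 0, 0], [-0.01, -0.031, 0.007, 0, 0, 0], [-0.01, -0.031, 0.007, 0, 0, 0]]}'
python3 nudge.py '{"plan": [[-0.01, -0.031, 0.007, 0, 0, 0], [-0.01, -0.028, 0.006, 0, 0, 0], [0, 0, 0, 0, 0, 0], [0, 0, 0, 0, 0, 0]]}'
python3 - <<'E'
from h import *
p,r=place2([-.0075,0,.0182],.03); delta(p,r);print(arm.get_state()['joint_pos'])
import cv2
for n in("side","top"): cv2.imwrite(f"pics/{n}1.png",arm.grab_frame(n)[:,:,::-1])
t=cv2.imread("pics/top1.png")[140:310,320:420]; s_=cv2.imread("pics/side1.png")[120:280,250:420]
m=np.zeros((595,800,3),np.uint8); m[:595,:350]=cv2.resize(t,(350,595)); m[:423,350:800]=cv2.resize(s_,(450,423))
cv2.imwrite("pics/e.png",m)
E
```

```text
clock: 8.7
eef_pos: [0.6499, -0.0997, 0.1961]
eef_rot: [0.235, 0.046, 0.971, -0.009]
contact_force: [0.5, 0.4, -3.2]
finger_gap: 0.628
finger_force: 43.6
clock: 9.03
eef_pos: [0.6677, -0.1611, 0.1929]
eef_rot: [0.235, 0.048, 0.971, -0.009]
contact_force: [0.2, -0.3, -3.6]
finger_gap: 0.628
finger_force: 43.9
now [ 0.6677 -0.1611  0.1929] target [ 0.6593 -0.1589  0.1404] | shift now-axes [0.0316 0.0011 0.0428] | rotvec [ 0.002   0.0107 -0.0072] | shift target-axes [0.0311 0.0014 0.0432]
[-0.2769  0.2532 -0.3861  0.4639  0.0863 -0.158 ]
```

View pics/e.png

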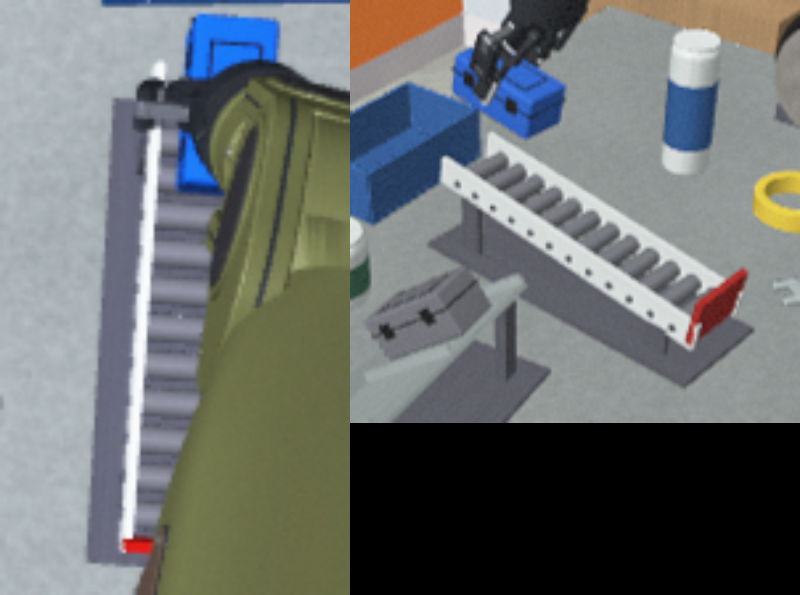

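The blue case hangs level over the raised end: in the side crop its far-left top corner is at (455,52) and its near-left at (528,97). The finger tip is at about (485,98), near mid-height of the case. I'll check the case's attitude by triangulation.

```bash
python3 - <<'E'
from h import *
T=lambda p:(320+p[0]/3.5,140+p[1]/3.5); S=lambda p:(250+(p[0]-350)/2.647,120+p[1]/2.647)
P=[]
for n,a,b in [("farLtop",(192,18),(454,53)),("nearLtop",(180,183),(528,97))]:
    p,e=tri(T(a),S(b)); P.append(p); print(n,p,e)
d=P[1]-P[0]; print(np.linalg.norm(d),"pitch",np.degrees(np.arcsin(d[2]/np.linalg.norm(d))),"yaw",np.degrees(np.arctan2(d[1],-d[0])))
# predicted corners
st=arm.get_state(); h=np.array([*HL,0])/np.hypot(*HL); x=c(8)*h-s(8)*UP; z=s(8)*h+c(8)*UP; y=np.cross(z,x)
o=st["eef_pos"]+.0075*x-.0182*z
print("pred far",o-.055*x-.027*y+.048*z,o-.055*x+.027*y+.048*z,"near",o+.055*x-.027*y+.048*z)
E
```

```text
farLtop [ 0.7032 -0.1338  0.2347] 0.000814253649779398
nearLtop [ 0.5989 -0.1227  0.2223] 0.0029681987632909344
0.10560454979866549 pitch -6.769064837159051 yaw 6.061093270529181
pred far [ 0.7112 -0.1353  0.2285] [ 0.7063 -0.189   0.2285] near [ 0.6028 -0.1253  0.2131]
```

Converted, 0.011 rad / 3.1416 = 0.0035.

```bash
python3 nudge.py '{"plan": [[0, 0, 0, 0.0006, 0.0035, -0.0022], [0.0155, 0.0007, 0.0215, 0, 0, 0], [0.0155, 0.0007, 0.0215, 0, 0, 0], [0, 0, 0, 0, 0, 0], [0.0045, 0, 0.009, 0, 0, 0], [0, 0, 0, 0, 0, 0], [0, 0, 0, 0, 0, 0]]}'
python3 -c "
from h import *
p,r=place2([-.0075,0,.0182],.0); delta(p,r)"
python3 nudge.py '{"plan": [[0.0018, 0, 0.0036, 0, 0, 0], [0, 0, 0, 0, 0, 0]]}'
python3 nudge.py '{"plan": [[0.0009, 0, 0.0018, 0, 0, 0], [0, 0, 0, 0, 0, 0]]}'
```

```text
clock: 9.72
eef_pos: [0.6571, -0.1547, 0.1309]
eef_rot: [0.23, 0.042, 0.972, -0.01]
contact_force: [-0.0, -1.2, -2.6]
finger_gap: 0.627
finger_force: 44.1
now [ 0.6571 -0.1547  0.1309] target [ 0.6593 -0.1589  0.1104] | shift now-axes [ 0.0068 -0.004   0.0195] | rotvec [ 0.0019 -0.0004  0.0043] | shift target-axes [ 0.0068 -0.004   0.0195]
clock: 9.88
eef_pos: [0.6573, -0.1553, 0.127]
eef_rot: [0.23, 0.043, 0.972, -0.01]
contact_force: [-0.8, 0.0, -2.9]
finger_gap: 0.629
finger_force: 44.1
clock: 10.05
eef_pos: [0.6567, -0.1554, 0.1243]
eef_rot: [0.23, 0.043, 0.972, -0.01]
contact_force: [0.3, 0.1, -3.6]
finger_gap: 0.624
finger_force: 44.1
```

Converted, 0.004 rad / 3.1416 = 0.0013.

```bash
python3 nudge.py '{"plan": [[0, -0.0035, 0, 0, 0, 0.0013], [0, 0, 0, 0, 0, 0], [0.0009, 0, 0.0018, 0, 0, 0], [0, 0, 0, 0, 0, 0], [0.0009, 0, 0.0018, 0, 0, 0], [0, 0, 0, 0, 0, 0]]}'
python3 nudge.py '{"plan": [[0.0009, 0, 0.0018, 0, 0, 0], [0, 0, 0, 0, 0, 0]]}'
python3 nudge.py '{"plan": [[0.0009, 0, 0.0018, 0, 0, 0], [0, 0, 0, 0, 0, 0]]}'
```

```text
clock: 10.55
eef_pos: [0.656, -0.1589, 0.1195]
eef_rot: [0.229, 0.045, 0.972, -0.01]
contact_force: [0.6, -0.5, -3.5]
finger_gap: 0.625
finger_force: 44.1
clock: 10.72
eef_pos: [0.6561, -0.1588, 0.1175]
eef_rot: [0.229, 0.045, 0.972, -0.01]
contact_force: [0.8, 0.7, -3.3]
finger_gap: 0.629
finger_force: 44.1
clock: 10.88
eef_pos: [0.6561, -0.1588, 0.1156]
eef_rot: [0.229, 0.045, 0.972, -0.01]
contact_force: [-0.2, 0.6, -3.2]
finger_gap: 0.624
finger_force: 44.1
```

```bash
python3 nudge.py '{"plan": [[0.0009, 0, 0.0018, 0, 0, 0], [0, 0, 0, 0, 0, 0]]}'
python3 nudge.py '{"plan": [[0.0009, 0, 0.0018, 0, 0, 0], [0, 0, 0, 0, 0, 0]]}'
python3 nudge.py '{"plan": [[0.0005, 0, 0.0009, 0, 0, 0], [0, 0, 0, 0, 0, 0]]}'
python3 - <<'E'
from h import *
import cv2
s_=arm.grab_frame("side")[130:230,250:380,::-1]
cv2.imwrite("pics/f.png",cv2.resize(s_,(780,600),interpolation=cv2.INTER_CUBIC))
E
```

```text
clock: 11.05
eef_pos: [0.6561, -0.1588, 0.1136]
eef_rot: [0.229, 0.045, 0.972, -0.01]
contact_force: [-0.6, 0.1, -3.3]
finger_gap: 0.626
finger_force: 44.1
clock: 11.22
eef_pos: [0.6561, -0.1588, 0.1116]
eef_rot: [0.229, 0.045, 0.972, -0.01]
contact_force: [-0.7, -0.7, -3.5]
finger_gap: 0.628
finger_force: 44.1
clock: 11.38
eef_pos: [0.6561, -0.1589, 0.1107]
eef_rot: [0.23, 0.045, 0.972, -0.01]
contact_force: [-0.6, -0.7, -3.5]
finger_gap: 0.632
finger_force: 44.1
```

View pics/f.png

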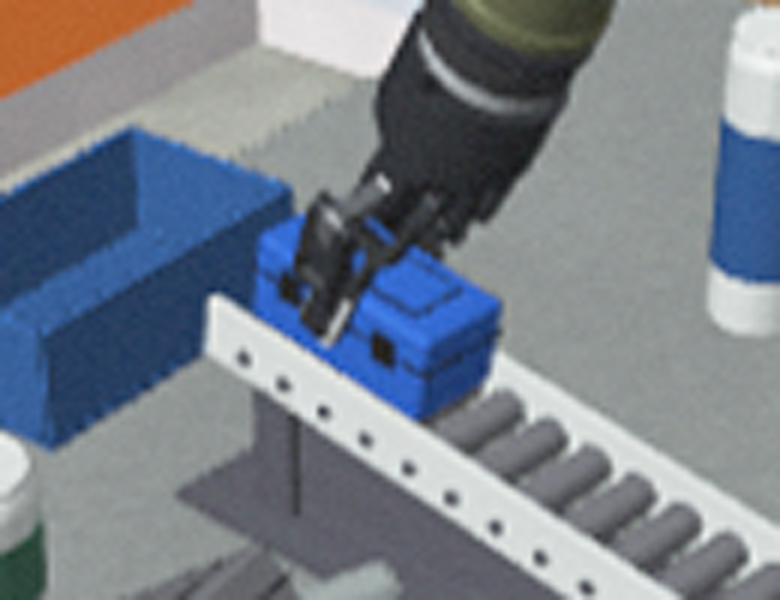

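The crop shows the blue case between the guides (low corner at (420,415)). The fingertip at (325,345) is still above the guide's top edge. There is no contact force yet, so I keep lowering by 1–2 mm.

```bash
for i in 1; do python3 nudge.py '{"plan": [[0.0007, 0, 0.0013, 0, 0, 0], [0, 0, 0, 0, 0, 0]]}' | grep -E "eef_pos|contact"; done
python3 nudge.py '{"plan": [[0.0005, 0, 0.0009, 0, 0, 0], [0, 0, 0, 0, 0, 0]]}'| grep -E "eef_pos|contact"
python3 nudge.py '{"plan": [[0.0005, 0, 0.0009, 0, 0, 0], [0, 0, 0, 0, 0, 0]]}'| grep -E "eef_pos|contact"
```

```text
eef_pos: [0.6561, -0.1589, 0.1093]
contact_force: [-0.6, -0.3, -4.9]
eef_pos: [0.6561, -0.1588, 0.1083]
contact_force: [0.7, 0.2, -2.7]
eef_pos: [0.6564, -0.1589, 0.1077]
contact_force: [0.8, 0.7, -2.2]
```

```bash
python3 nudge.py '{"plan": [[0.0004, 0, 0.0008, 0, 0, 0], [0, 0, 0, 0, 0, 0]]}'| grep -E "eef_pos|contact"
python3 -c "
from plant import arm
print(arm.get_state()['torque'])"
python3 nudge.py '{"plan": [[0.0004, 0, 0.0008, 0, 0, 0], [0, 0, 0, 0, 0, 0], [0, 0, 0, 0, 0, 0]]}'| grep -E "eef_pos|contact"
python3 -c "
from plant import arm
print(arm.get_state()['torque'])"
```

```text
eef_pos: [0.6572, -0.159, 0.1077]
contact_force: [-1.2, -0.6, 1.9]
[ 0.16323513  0.5414538  -0.01989611]
eef_pos: [0.658, -0.1591, 0.1078]
contact_force: [-1.1, 0.9, 5.6]
[0.24967597 0.42144332 0.02297861]
```

```bash
python3 nudge.py '{"plan": [[-0.0006, 0, -0.001, 0, 0, 0], [0, 0, 0, 0, 0, 0]]}'| grep -E "eef_pos|contact"
python3 nudge.py '{"plan": [[0, 0, 0, 0, 0, 0], [0, 0, 0, 0, 0, 0], [0, 0, 0, 0, 0, 0], [0, 0, 0, 0, 0, 0], [0, 0, 0, 0, 0, 0]]}' 1
python3 nudge.py '{"plan": [[0, 0, -0.01, 0, 0, 0], [0, 0, -0.02, 0, 0, 0], [0, 0, -0.03, 0, 0, 0], [0, 0, -0.03, 0, 0, 0], [0, 0, 0, 0, 0, 0]]}'
```

```text
eef_pos: [0.6567, -0.159, 0.1075]
contact_force: [-1.2, 1.2, 2.8]
clock: 12.93
eef_pos: [0.6562, -0.1589, 0.1066]
eef_rot: [0.23, 0.045, 0.972, -0.01]
contact_force: [-0.5, 0.8, -0.3]
finger_gap: 1.0
finger_force: 0.0
clock: 13.35
eef_pos: [0.6174, -0.1561, 0.1941]
eef_rot: [0.234, 0.045, 0.971, -0.011]
contact_force: [1.3, -0.6, 1.0]
finger_gap: 1.002
finger_force: 0.0
```

```bash
python3 - <<'E'
from h import *
import cv2
s_=arm.grab_frame("side"); b=s_[130:280,250:420,::-1]
cv2.imwrite("pics/g.png",cv2.resize(b,(680,600)))
cv2.imwrite("pics/side2.png",s_[:,:,::-1])
p,r=grasp("orange"); delta(p+.12*UP,r); delta(p-.08*r.apply([0,0,1]),r)
E
```

```text
now [ 0.6175 -0.156   0.1921] target [0.5552 0.2918 0.1842] | shift now-axes [ 0.0956  0.4402 -0.0398] | rotvec [-0.0128  0.8172 -0.212 ] | shift target-axes [0.0075 0.452  0.0111]
now [ 0.6175 -0.156   0.1921] target [0.5824 0.2949 0.1394] | shift now-axes [0.0921 0.4458 0.0123] | rotvec [-0.0128  0.8172 -0.212 ] | shift target-axes [-0.0335  0.452   0.0439]
```

View pics/g.png

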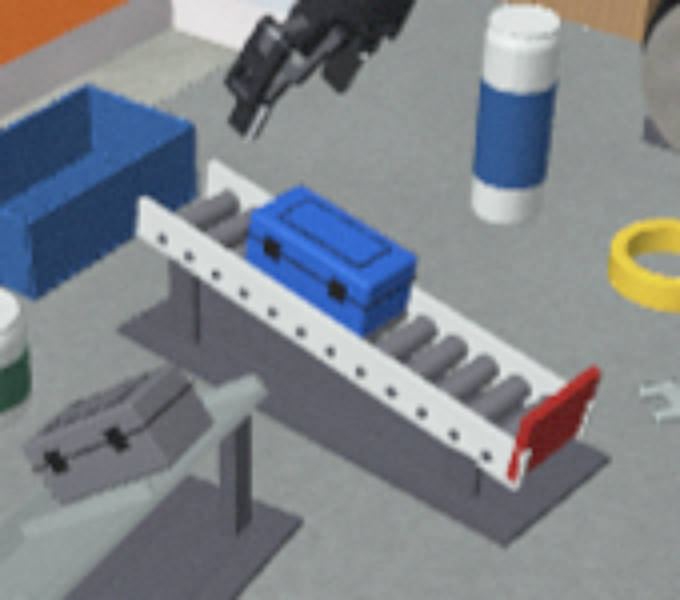

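The blue case is rolling freely, mid-lane and straight. Now to the orange one.

Careful with the scale: turns go in shares of pi rad. That gives: 0.102 rad / 3.1416 = 0.0325.

```bash
python3 nudge.py '{"plan": [[0.003, 0.02, -0.01, 0, 0, 0], [0.0065, 0.033, -0.005, 0, 0, 0], [0.0065, 0.033, -0.003, 0, 0, 0], [0.0065, 0.033, -0.003, 0, 0, 0], [0.0065, 0.033, -0.003, 0, 0, 0], [0.0065, 0.033, -0.003, 0, 0, 0], [0.0065, 0.033, -0.003, 0, 0, 0], [0.0065, 0.033, -0.003, 0, 0, 0], [0.0065, 0.033, -0.003, 0, 0, 0], [0.0065, 0.033, -0.003, 0, 0, 0]]}' | grep -E "clock|eef_pos"
python3 nudge.py '{"plan": [[0.0065, 0.033, -0.003, 0, 0, 0], [0.0065, 0.033, -0.003, 0, 0, 0], [0.0065, 0.033, -0.003, 0, 0, 0], [0.0065, 0.024, -0.003, 0, 0, 0], [0, 0, 0, 0, 0, 0]]}' | grep -E "clock|eef_pos"
python3 nudge.py '{"plan": [[0, 0, 0, -0.0005, 0.0325, -0.0084], [0, 0, 0, -0.0005, 0.0325, -0.0084], [0, 0, 0, -0.0005, 0.0325, -0.0084], [0, 0, 0, -0.0005, 0.0325, -0.0084], [0, 0, 0, -0.0005, 0.0325, -0.0084], [0, 0, 0, -0.0005, 0.0325, -0.0084], [0, 0, 0, -0.0005, 0.0325, -0.0084], [0, 0, 0, -0.0005, 0.0325, -0.0084], [0, 0, 0, 0, 0, 0], [0, 0, 0, 0, 0, 0]]}' | grep -E "clock|eef_pos"
python3 - <<'E'
from h import *
import cv2
cv2.imwrite("pics/side3.png",arm.grab_frame("side")[:,:,::-1])
p,r=grasp("orange"); delta(p-.07*r.apply([0,0,1]),r); delta(p,r); print(arm.get_state()["joint_pos"])
# blue case in lane: blob bounds, side view
im=cv2.imread("pics/side3.png"); hsv=cv2.cvtColor(im,cv2.COLOR_BGR2HSV)
m=cv2.inRange(hsv,(105,150,60),(125,255,255)); m[:170]=0; m[:,:290]=0; m[250:]=0; m[:,405:]=0
n,_,st,ce=cv2.connectedComponentsWithStats(m); print(st[1:],ce[1:])
E
```

```text
clock: 14.23
eef_pos: [0.5721, 0.1685, 0.1944]
clock: 14.65
eef_pos: [0.5553, 0.2972, 0.1937]
clock: 15.48
eef_pos: [0.557, 0.2913, 0.1898]
now [0.5562 0.2916 0.1925] target [0.579  0.2945 0.13  ] | shift now-axes [-0.0433  0.0003  0.0505] | rotvec [ 0.0013 -0.0066 -0.0004] | shift target-axes [-0.043   0.0003  0.0508]
now [0.5562 0.2916 0.1925] target [0.5552 0.2918 0.0642] | shift now-axes [-0.0438  0.0002  0.1205] | rotvec [ 0.0013 -0.0066 -0.0004] | shift target-axes [-0.043   0.0003  0.1208]
[0.4274 0.7431 0.5129 1.6799 0.1088 0.2952]
[[290 170   8  12  63]
 [369 173   2   2   2]
 [349 200  46  39 909]] [[293.5079 175.0794]
 [369.5    173.5   ]
 [370.1617 218.0561]]
```

The blue case has run down to the stop. Next is the orange pre-grasp and descent.

Converted, -0.0066 rad / 3.1416 = -0.0021.

```bash
python3 nudge.py '{"plan": [[-0.015, 0, 0.01, 0.0003, -0.0021, 0], [-0.015, 0, 0.015, 0, 0, 0], [-0.0105, 0, 0.025, 0, 0, 0], [0, 0, 0.025, 0, 0, 0], [0, 0, 0.02, 0, 0, 0], [0, 0, 0.015, 0, 0, 0], [0, 0, 0.0088, 0, 0, 0], [0, 0, 0, 0, 0, 0], [0, 0, 0, 0, 0, 0]]}'
python3 nudge.py '{"plan": [[0, 0, 0, 0, 0, 0], [0, 0, 0, 0, 0, 0], [0, 0, 0, 0, 0, 0], [0, 0, 0, 0, 0, 0], [0, 0, 0, 0, 0, 0], [0, 0, 0, 0, 0, 0], [0, 0, 0, 0, 0, 0], [0, 0, 0, 0, 0, 0]]}' 0 40
python3 - <<'E'
from h import *
p,r=grasp('orange'); delta(p,r)
st=arm.get_state(); h=np.array([*HX,0])/np.hypot(*HX)
x=c(38)*h+s(38)*UP; z=-s(38)*h+c(38)*UP; C=R.from_matrix(np.c_[x,np.cross(z,x),z])
print("tcp in case",C.inv().apply(st["eef_pos"]-CASE["orange"]),"lean",np.degrees(np.arccos(-rot(st["eef_rot"]).as_matrix()[2,2])))
E
```

```text
clock: 16.28
eef_pos: [0.5532, 0.2921, 0.0706]
eef_rot: [-0.172, -0.057, 0.983, -0.009]
contact_force: [0.6, -0.2, -0.3]
finger_gap: 0.998
finger_force: 0.0
clock: 16.95
eef_pos: [0.5544, 0.2926, 0.0703]
eef_rot: [-0.172, -0.057, 0.983, -0.009]
contact_force: [0.7, 1.1, 5.8]
finger_gap: 0.624
finger_force: 43.5
now [0.5544 0.2926 0.0703] target [0.5552 0.2918 0.0642] | shift now-axes [-0.0027 -0.0009  0.0055] | rotvec [0.0021 0.0037 0.0012] | shift target-axes [-0.0028 -0.0009  0.0054]
tcp in case [-0.0015 -0.0009  0.0195] lean 19.79044717294288
```

Converted, -0.103 rad / 3.1416 = -0.0328.

```bash
python3 nudge.py '{"plan": [[0.003, 0, -0.009, 0, 0, 0], [0.006, 0, -0.016, 0, 0, 0], [0.01, 0, -0.028, 0, 0, 0], [0.01, 0, -0.028, 0, 0, 0], [0.01, 0, -0.028, 0, 0, 0], [0.01, 0, -0.028, 0, 0, 0], [0, 0, 0, 0, 0, 0], [0, 0, 0, 0, 0, 0]]}'
python3 nudge.py '{"plan": [[0, 0, 0, 0.0006, -0.0328, 0.0086], [0, 0, 0, 0.0006, -0.0328, 0.0086], [0, 0, 0, 0.0006, -0.0328, 0.0086], [0, 0, 0, 0.0006, -0.0328, 0.0086], [0, 0, 0, 0.0006, -0.0328, 0.0086], [0, 0, 0, 0.0006, -0.0328, 0.0086], [0, 0, 0, 0.0006, -0.0328, 0.0086], [0, 0, 0, 0.0006, -0.0328, 0.0086], [0, 0, 0, 0, 0, 0], [0, 0, 0, 0, 0, 0]]}'
python3 -c "
from h import *
p,r=place2([-.0015,0,.0165],.09); delta(p,r)"
```

```text
clock: 17.62
eef_pos: [0.5552, 0.2922, 0.2157]
eef_rot: [-0.171, -0.057, 0.984, -0.009]
contact_force: [-0.6, 0.5, -4.1]
finger_gap: 0.624
finger_force: 43.1
clock: 18.45
eef_pos: [0.5495, 0.2899, 0.2101]
eef_rot: [0.232, 0.044, 0.971, -0.014]
contact_force: [-0.2, -0.5, -2.8]
finger_gap: 0.623
finger_force: 43.4
now [0.5495 0.2899 0.2101] target [ 0.6537 -0.1584  0.1979] | shift now-axes [-0.1227 -0.4366  0.0794] | rotvec [-0.0068  0.0057  0.0018] | shift target-axes [-0.124  -0.4369  0.0757]
```

Converted, -0.007 rad / 3.1416 = -0.0022.

```bash
python3 nudge.py '{"plan": [[-0.0043, -0.015, 0.0027, -0.0022, 0.0019, 0.0006], [-0.0085, -0.03, 0.0053, 0, 0, 0], [-0.0085, -0.03, 0.0053, 0, 0, 0], [-0.0085, -0.03, 0.0053, 0, 0, 0], [-0.0085, -0.03, 0.0053, 0, 0, 0], [-0.0085, -0.03, 0.0053, 0, 0, 0], [-0.0085, -0.03, 0.0053, 0, 0, 0], [-0.0085, -0.03, 0.0053, 0, 0, 0], [-0.0085, -0.03, 0.0053, 0, 0, 0], [-0.0085, -0.03, 0.0053, 0, 0, 0]]}'|grep -E "eef_pos|force"
python3 nudge.py '{"plan": [[-0.0085, -0.03, 0.0053, 0, 0, 0], [-0.0085, -0.03, 0.0053, 0, 0, 0], [-0.0085, -0.03, 0.0053, 0, 0, 0], [-0.0085, -0.03, 0.0053, 0, 0, 0], [-0.0085, -0.03, 0.0053, 0, 0, 0], [0, 0, 0, 0, 0, 0], [0, 0, 0, 0, 0, 0]]}'|grep -E "clock|eef_pos|force"
python3 -c "
from h import *
p,r=place2([-.0015,0,.0165],.015); delta(p,r)"
```

```text
eef_pos: [0.6244, -0.0033, 0.2057]
contact_force: [0.2, -0.1, -3.4]
finger_force: 43.7
clock: 19.87
eef_pos: [0.6596, -0.1587, 0.2]
contact_force: [0.5, 0.8, -2.6]
finger_force: 44.1
now [ 0.6596 -0.1587  0.2   ] target [ 0.6537 -0.1584  0.1229] | shift now-axes [ 0.0404 -0.0008  0.0659] | rotvec [ 0.003   0.0089 -0.009 ] | shift target-axes [ 0.0398 -0.0003  0.0663]
```

Converted, -0.009 rad / 3.1416 = -0.0029.

```bash
python3 nudge.py '{"plan": [[0.008, 0, 0.0133, 0.001, 0.0029, -0.0029], [0.012, 0, 0.02, 0, 0, 0], [0.012, 0, 0.02, 0, 0, 0], [0.008, 0, 0.013, 0, 0, 0], [0, 0, 0, 0, 0, 0], [0, 0, 0, 0, 0, 0]]}'|grep -E "clock|eef_pos|force"
python3 -c "
from h import *
p,r=place2([-.0015,0,.0165],.003); delta(p,r)"
```

```text
clock: 20.37
eef_pos: [0.6513, -0.1537, 0.1212]
contact_force: [-0.5, 0.0, -1.6]
finger_force: 44.1
now [ 0.6513 -0.1537  0.1212] target [ 0.6537 -0.1584  0.1109] | shift now-axes [ 0.0021 -0.0045  0.0105] | rotvec [ 0.0027 -0.0031  0.0041] | shift target-axes [ 0.0021 -0.0044  0.0105]
```

Converted, 0.004 rad / 3.1416 = 0.0013.

```bash
python3 nudge.py '{"plan": [[0, -0.0045, 0, 0, -0.001, 0.0013], [0, 0, 0, 0, 0, 0], [0.001, 0, 0.0035, 0, 0, 0], [0.001, 0, 0.0035, 0, 0, 0], [0, 0, 0, 0, 0, 0], [0, 0, 0, 0, 0, 0]]}'|grep -E "clock|eef_pos|force"
python3 nudge.py '{"plan": [[0.0009, 0, 0.0018, 0, 0, 0], [0, 0, 0, 0, 0, 0]]}'|grep -E "eef_pos|contact"
python3 nudge.py '{"plan": [[0.0009, 0, 0.0018, 0, 0, 0], [0, 0, 0, 0, 0, 0]]}'|grep -E "eef_pos|contact"
```

```text
clock: 20.87
eef_pos: [0.652, -0.1586, 0.1149]
contact_force: [-0.8, 0.3, -2.5]
finger_force: 44.2
eef_pos: [0.6521, -0.1586, 0.1128]
contact_force: [0.3, 0.1, -4.0]
eef_pos: [0.6521, -0.1586, 0.1107]
contact_force: [-1.0, -0.2, -3.3]
```

```bash
python3 nudge.py '{"plan": [[0.0005, 0, 0.0009, 0, 0, 0], [0, 0, 0, 0, 0, 0]]}'|grep -E "eef_pos|contact"
python3 nudge.py '{"plan": [[0.0005, 0, 0.0009, 0, 0, 0], [0, 0, 0, 0, 0, 0]]}'|grep -E "eef_pos|contact"
python3 nudge.py '{"plan": [[0.0004, 0, 0.0008, 0, 0, 0], [0, 0, 0, 0, 0, 0]]}'|grep -E "eef_pos|contact"
python3 - <<'E'
from h import *
import cv2
s_=arm.grab_frame("side")[120:260,260:410,::-1]
cv2.imwrite("pics/i.png",cv2.resize(s_,(640,597),interpolation=cv2.INTER_CUBIC))
E
```

```text
eef_pos: [0.6521, -0.1587, 0.1098]
contact_force: [-0.7, 0.0, -2.4]
eef_pos: [0.6525, -0.1588, 0.1093]
contact_force: [-0.0, 0.3, -3.0]
eef_pos: [0.6533, -0.1589, 0.1093]
contact_force: [-0.1, -0.2, 0.9]
```

View pics/i.png

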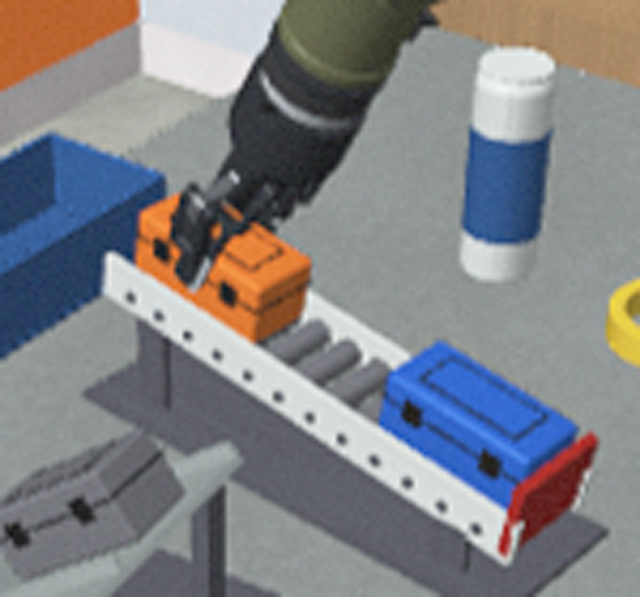

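The blue case rests against the red stop. The orange case sits between the guides, touching the rollers (the weight has come off the wrist). Now a gentle release and retreat.

```bash
python3 nudge.py '{"plan": [[0.0002, 0, 0.0004, 0, 0, 0], [0, 0, 0, 0, 0, 0]]}'|grep -E "eef_pos|contact"
python3 nudge.py '{"plan": [[0, 0, 0, 0, 0, 0], [0, 0, 0, 0, 0, 0], [0, 0, 0, 0, 0, 0], [0, 0, 0, 0, 0, 0], [0, 0, 0, 0, 0, 0]]}' 1|grep -E "clock|eef_pos|force|gap"
python3 nudge.py '{"plan": [[0, 0, -0.01, 0, 0, 0], [0, 0, -0.02, 0, 0, 0], [0, 0, -0.03, 0, 0, 0], [0, 0, -0.03, 0, 0, 0], [0, 0, -0.03, 0, 0, 0], [0, 0, 0, 0, 0, 0], [0, 0, 0, 0, 0, 0], [0, 0, 0, 0, 0, 0], [0, 0, 0, 0, 0, 0], [0, 0, 0, 0, 0, 0]]}'|grep -E "clock|eef_pos|force"
python3 nudge.py '{"plan": [[0, 0, 0, 0, 0, 0], [0, 0, 0, 0, 0, 0], [0, 0, 0, 0, 0, 0], [0, 0, 0, 0, 0, 0], [0, 0, 0, 0, 0, 0], [0, 0, 0, 0, 0, 0], [0, 0, 0, 0, 0, 0], [0, 0, 0, 0, 0, 0], [0, 0, 0, 0, 0, 0], [0, 0, 0, 0, 0, 0]]}'|grep -E "clock|eef_pos|force"
cat > chk.py <<'E'
from h import *
import cv2
im=arm.grab_frame("side")[:,:,::-1].copy(); cv2.imwrite("pics/last.png",im)
hsv=cv2.cvtColor(im,cv2.COLOR_BGR2HSV); 
roi=np.zeros(hsv.shape[:2],np.uint8); roi[165:260,280:405]=255
for n,lo,hi in [("blue",(105,150,60),(125,255,255)),("orange",(8,150,90),(18,255,255)),("red",(0,150,60),(5,255,255))]:
    m=cv2.inRange(hsv,lo,hi)&roi; N,_,st,ce=cv2.connectedComponentsWithStats(m)
    i=1+np.argmax(st[1:,4]) if N>1 else 0; print(n,st[i],ce[i], plane("side",ce[i],.1)if N>1 else"")
E
python3 chk.py; python3 nudge.py '{"plan": [[0, 0, 0, 0, 0, 0], [0, 0, 0, 0, 0, 0], [0, 0, 0, 0, 0, 0], [0, 0, 0, 0, 0, 0], [0, 0, 0, 0, 0, 0], [0, 0, 0, 0, 0, 0], [0, 0, 0, 0, 0, 0], [0, 0, 0, 0, 0, 0], [0, 0, 0, 0, 0, 0], [0, 0, 0, 0, 0, 0]]}'|grep clock; python3 chk.py
```

```text
eef_pos: [0.6535, -0.1589, 0.1093]
contact_force: [-1.5, 0.2, 5.6]
clock: 22.33
eef_pos: [0.6521, -0.1588, 0.1075]
contact_force: [-0.2, -0.5, -1.0]
finger_gap: 1.004
finger_force: 0.0
clock: 23.17
eef_pos: [0.5977, -0.1537, 0.213]
contact_force: [0.8, 0.4, -0.3]
finger_force: 0.0
clock: 24.0
eef_pos: [0.5984, -0.154, 0.2149]
contact_force: [0.2, 0.2, -0.3]
finger_force: 0.0
blue [349 200  46  39 907] [370.2183 218.0496] [ 0.4301 -0.1241  0.1   ]
orange [319 181  43  38 805] [337.9093 197.718 ] [ 0.5517 -0.1529  0.1   ]
red [379 222  21  25 190] [388.6105 234.0474] [ 0.3584 -0.0934  0.1   ]
clock: 24.88
blue [349 200  46  39 909] [370.2002 218.0143] [ 0.4302 -0.1242  0.1   ]
orange [319 181  43  38 809] [337.9073 197.7268] [ 0.5517 -0.1529  0.1   ]
red [379 222  21  25 193] [388.5389 234.2746] [ 0.358  -0.0925  0.1   ]
```

```bash
python3 - <<'E'
from h import *
import cv2
# predicted top-left edges of both cases at ideal rest, projected into side view, versus mask extremes
m=arm.camera_model("side"); q=rot(m["attitude"])
def pr(p):
    v=q.inv().apply(p-m["eye"]); return np.array([m["fx"]*v[0]/v[2]+m["cx"],m["fy"]*v[1]/v[2]+m["cy"]])
h=np.array([*HL,0])/np.hypot(*HL); x=c(8)*h-s(8)*UP; z=s(8)*h+c(8)*UP; y=np.cross(z,x); O=np.array([.546,-.1485,.076])
for n,lx in(("blue",.110),("orange ideal",0.),("orange 10mm short",-.01)):
    o=O+lx*x; P=np.array([pr(o+a*.055*x+b*.027*y+k*z) for a in(-1,1) for b in(-1,1) for k in(0,.048)])
    print(n,"xmin",P[:,0].min(),"ymin",P[:,1].min())
# pixels along a line down the lane through both lids' middle
im=cv2.imread("pics/last.png"); hsv=cv2.cvtColor(im,cv2.COLOR_BGR2HSV)
for lat in(-.015,0,.015):
    print("".join({0:"r",1:"o",2:"b",3:"."}[0 if H<6 and S>140 else 1 if 6<=H<20 and S>120 else 2 if 100<H<128 and S>130 else 3] for H,S,V in [hsv[int(round(v)),int(round(u))] for u,v in [pr(O+lx*x+lat*y+.048*z) for lx in np.arange(-.09,.17,.004)]]))
t=arm.grab_frame("top")[:,:,::-1]; hs=cv2.cvtColor(t.copy(),cv2.COLOR_BGR2HSV)
for n,lo,hi in [("o",(8,150,90),(18,255,255)),("b",(105,150,60),(125,255,255))]:
    k=cv2.inRange(hs,lo,hi); k[:,:330]=0;k[:,410:]=0;k[:145]=0;k[320:]=0; print(n,cv2.boundingRect(k),cv2.countNonZero(k))
E
```

```text
blue xmin 347.3435653538372 ymin 198.4921755541801
orange ideal xmin 317.2780359679352 ymin 179.46418808834267
orange 10mm short xmin 314.6619121696029 ymin 177.8085202385826
..........oooooooooooooooooooooooooo..bbbbbbbbbbbbbbbbbbbbbbbbbbb
..........ooooooooooooooooooooooooooo.bbbbbbbbbbbbbbbbbbbbbbbbbbb
..........ooooooooooooooooooooooooooobbbbbbbbbbbbbbbbbbbbbbbbbbbb
o (363, 204, 23, 46) 687
b (360, 249, 21, 47) 744
```

```bash
python3 -c "
from plant import arm
print(arm.hand_in())"
```

```text
the job is handed in; nothing more can be done
None
```

The job is handed in at about 25 s of the 64 s allowed: the blue case rolled down to the red stop, and the orange one followed and rests close up behind it, within 1–2 mm by the side camera, with the arm clear of both.

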